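Push the tag cartridges home and bolt them in

ROBOT

A 6-joint arm with a two-finger parallel gripper is mounted at the origin on the work surface. World frame = base frame: x ahead of the robot, y to its left, z up, the work surface at z = 0. Lengths are in mm, angles in degrees, forces in N, time in s.
With the tool pointing down it reaches from about 350 to 850 mm from the base axis. Payload 8.1 kg.
Tool frame: the origin (TCP) lies at the very end of the fingers, on their centre line; the grasp point (between the pads) lies r.tcp_to_grasp behind it (r.tcp_to_grasp is the distance from the TCP to the grasp point, in mm); z points along the fingers, y is the line along which they close (so a half turn about z gives the same grasp; the last joint's range is limited). The gripper opens to 85 mm and grips with 20 to 120 N. Pads are 22 mm wide; open, the fingers measure 114 mm over their backs; the gripper's body (76 mm by 85 mm) begins 54 mm behind the grasp point. The pads swing forward as they close: fully open they stand 13 mm farther back than shut.
Start: joints at [60.138, 7.471, 85.268, -0, 87.261, -4.893], TCP at [253.261, 543.934, 205.292] pointing down, gripper open.
Joint ranges: [-169.43, 169.43], [-51.17, 129.36], [1.28, 143.12], [-76.62, 256.62], [0, 156.53], [-152.29, 152.29]. Speed limits (degrees/s): [136.94, 136.94, 159.86, 180, 180, 180].

INTERFACE

Orientations are given as [roll, pitch, yaw] about the fixed x, y, z axes, in that order (R = Rz(yaw) Ry(pitch) Rx(roll)).
In Python, from bench import r gives the robot as it stands.
- The arm moves only by the shell command python3 -m handwheel 'ROWS' [OPENING] [FORCE]. ROWS is JSON, a list of rows, each a list of 4 numbers: the shift along the tool's x, y, z in m, then the turn about the tool's z in degrees. A call has 1 to 10 rows; each row shifts and turns the commanded pose from where the row before left it, along the tool's axes as they then stand; what a row does not reach is not made up. A row lasts 1/10 s, in which the tool goes at most 50 mm and 8.59 degrees, less where a joint would pass 70% of its speed; a pose out of reach is approached as far as the arm can. A call is refused whole if a number of a shift passes 0.05 or a number of a turn 8.59, either way. A call with a gripper value outside its range is refused whole. OPENING is the finger opening in m, from 0 to 0.0854, set as the call begins (- or left out, the last holds). The fingers move at their own pace and stop on an object; FORCE is the grip in N (left out, the last holds). Time passes only in rows, so rows that do not move let the fingers close. It gives the time, the measured TCP pose, the force, the opening and the grip force at its end, in the units of the state.
- r.sense(): the state, without advancing time (a new reading comes with each control period).
- r.snapshot(name): name is "scene" or "side" or "wrist"; returns the picture (420x560x3 uint8, red, green, blue); there is no depth.
- r.camera_params(name): a dict with "fx", "fy", "cx", "cy" (pixels), "R" (3x3) and "t" (3): a world point X has camera coordinates R X + t; the wrist camera has in their place "mount" (4x4, takes a point from camera to tool coordinates, whose origin is the TCP and whose axes are the flange's). Camera axes: x right, y down, z forward; pixel columns grow to the right and rows downward; lengths in mm; the calibration is good to about 2 mm. A picture is of the moment at which its call begins: read the wrist's pose just before it. camera_params takes no time and is no camera call.
- r.hand_in(): hands the job in; it is judged then, once.
The state is a dict: "time": time; "joint_pos": joint angles; "qd": joint speeds; "joint_efforts": joint torques, N m; "tool_pos": TCP position; "tcp_rot": TCP orientation; "ft_force": force on the tool from outside, world axes, zero at the start; "wrist_torque": the same for the moment, N m; "finger_gap": finger opening in mm; "grip_force": force on a finger pad.
Only numpy, scipy, OpenCV 4.12 (cv2) and the standard library are available. Lean on these libraries where they do the work, as an engineer would, in place of code of your own. Each camera call takes 0.05 s, during which the arm holds its last target. There are 200 camera calls.

TASK

Push the row of five tag cartridges along the rail as one train, keeping the row together and lifting none of them, until it sits fully home against the red end stop. Then push the orange tab all the way in so that the bolt closes behind the last cartridge. Leave everything else on the shelf where it is.

Things in the scene. Friction and masses are not known exactly. Their poses are not given: they have to be found in the camera images.
- rail_stop (a point): Fixed feed rail: channel lying roughly left-right, on a base 78 by 400 mm. Point: on the channel floor (12 mm above the shelf), on its centreline, at the face of the red end stop (60 mm wide, 40 mm high above the floor). +y runs along the channel from the stop to its open end, 370 mm away; +x across, away from the robot; z up. Channel 45 mm wide; side lips 6 mm thick, 10 mm above the floor.
- cart_green: The green tag cartridge: loose plastic block, about 60 g, 36 mm long along the rail, 42 mm wide, 34 mm high. Origin: centre of its underside, on the channel floor; axes parallel to the rail's. Five, alike but for colour, stand touching in one row in the channel in any colour order, with empty channel before and behind the row.
- cart_yellow: The yellow tag cartridge: loose plastic block, about 60 g, 36 mm long along the rail, 42 mm wide, 34 mm high. Origin: centre of its underside, on the channel floor; axes parallel to the rail's. Five, alike but for colour, stand touching in one row in the channel in any colour order, with empty channel before and behind the row.
- cart_black: The black tag cartridge: loose plastic block, about 60 g, 36 mm long along the rail, 42 mm wide, 34 mm high. Origin: centre of its underside, on the channel floor; axes parallel to the rail's. Five, alike but for colour, stand touching in one row in the channel in any colour order, with empty channel before and behind the row.
- cart_blue: The blue tag cartridge: loose plastic block, about 60 g, 36 mm long along the rail, 42 mm wide, 34 mm high. Origin: centre of its underside, on the channel floor; axes parallel to the rail's. Five, alike but for colour, stand touching in one row in the channel in any colour order, with empty channel before and behind the row.
- cart_white: The white tag cartridge: loose plastic block, about 60 g, 36 mm long along the rail, 42 mm wide, 34 mm high. Origin: centre of its underside, on the channel floor; axes parallel to the rail's. Five, alike but for colour, stand touching in one row in the channel in any colour order, with empty channel before and behind the row.
- bolt_tab (a point): Centre of the outer, robot-side face of the bolt's orange tab (34 mm wide along the rail, 8 thick, 34 to 66 mm above the shelf; this point at 50). Axes as the rail's. Pushed along the rail's +x it slides a bar 12 mm wide, 24 to 34 mm above the shelf, across the channel; the bar's near side is 184 mm from the stop, so it clears only when all five (180 mm) are home.
- bolt (a joint): How far the bolt is pushed in, m: 0 fully drawn (tab face 82 mm from the channel's centreline), 0.045 fully shut at its stop (tab face 37 mm from the centreline). Needs about 3 N and stays where it is left.
- applicator_a: A grey steel ear tag applicator (pliers), 220 mm long, 24 mm high, lying beside one end of the rail; origin under its middle. Leave alone.
- applicator_b: The second grey steel ear tag applicator, like the first, beside the other end. Leave alone.
- pin_jar: A yellow jar of tag pins, 68 mm across, 85 mm high, standing beyond the rail; origin at the centre of its underside. Leave alone.
- cattle_tag: A green cattle tag, about 86 by 62 mm, 10 mm high at its button, lying flat nearer the robot than the rail; origin at its underside. Leave alone.
- pin_punch: A chrome tag pin punch, 135 mm long, 15 mm thick, lying nearer the robot than the rail; origin at its underside. Leave alone.
Not all that is in view belongs to the job. There is more than one size of the cart_white; the job needs the middle-sized. There is more than one size of the cart_blue; the job needs the smaller.

How it is judged (in metres and radians):
On the way, in this order (a step that is already met when the one before it is completed fails the run):
1. all five cartridges are home against the stop (y of cart_green in the frame of rail_stop between 0.012 and 0.167 m and y of cart_yellow in the frame of rail_stop between 0.012 and 0.167 m and y of cart_black in the frame of rail_stop between 0.012 and 0.167 m and y of cart_blue in the frame of rail_stop between 0.012 and 0.167 m and y of cart_white in the frame of rail_stop between 0.012 and 0.167 m and x of cart_green in the frame of rail_stop between -0.006 and 0.006 m and z of cart_green in the frame of rail_stop between -0.004 and 0.004 m and x of cart_yellow in the frame of rail_stop between -0.006 and 0.006 m and z of cart_yellow in the frame of rail_stop between -0.004 and 0.004 m and x of cart_black in the frame of rail_stop between -0.006 and 0.006 m and z of cart_black in the frame of rail_stop between -0.004 and 0.004 m and x of cart_blue in the frame of rail_stop between -0.006 and 0.006 m and z of cart_blue in the frame of rail_stop between -0.004 and 0.004 m and x of cart_white in the frame of rail_stop between -0.006 and 0.006 m and z of cart_white in the frame of rail_stop between -0.004 and 0.004 m), for 0.2 s.
2. the bolt is pushed shut behind them (value of joint bolt above 0.04 m), for 0.2 s.
At the end, for the whole second after the job is handed in: All five cartridges stand flat in the channel, packed against the stop (the last one's centre within 5 mm of its home place 162 mm from the stop), at rest, and the bolt is in by more than 40 of its 45 mm (all of step 1 and value of joint bolt above 0.04 m and linear speed of each of cart_green, cart_yellow, cart_black, cart_blue, cart_white below 0.01 m/s); the robot touches nothing.
It fails at once if a cartridge is lifted (10 mm) or tipped over (z of any of cart_green, cart_yellow, cart_black, cart_blue, cart_white in the frame of rail_stop above 0.01 m or angle between any of cart_green, cart_yellow, cart_black, cart_blue, cart_white's own z axis and vertical above 0.4 rad).
It fails at once if the row comes apart: gaps of more than 20 mm in all (distance between cart_green and cart_yellow above 0.164 m or distance between any of cart_green, cart_yellow and cart_black above 0.164 m or distance between any of cart_green, cart_yellow, cart_black and cart_blue above 0.164 m or distance between any of cart_green, cart_yellow, cart_black, cart_blue and cart_white above 0.164 m).
It fails at once if an applicator, the jar, the loose tag or the punch is moved by more than 20 mm (distance of any of applicator_a, applicator_b, pin_jar, cattle_tag, pin_punch from where it was at the start of the episode above 0.02 m).
It also fails if it takes over 42 s, if anything falls off the work surface, if the arm or the gripper's body presses on something with over 40 N, if the wrist force passes 120 N, or if a joint passes its speed limit or range.

## Working session

There is one attempt and no reset: what is moved stays moved. The work goes in short steps, Python scripts to look and compute and a shell command to move; the robot and the scene stay as the last step left them, time stands still between calls to the robot, and variables do not carry over. Pictures are saved under pics/ and viewed, at most 13 in all, crops included, and the job is handed in when it is done.

```bash
mkdir -p pics; python3 - <<'E'
from bench import r
import cv2
for n in("scene","side"):
    cv2.imwrite(f"pics/{n}0.png",r.snapshot(n)[:,:,::-1])
    p=r.camera_params(n);print(n,p)
s=r.sense();print(s["time"],s["tool_pos"],s["tcp_rot"],s["finger_gap"],r.tcp_to_grasp)
E
```

```text
scene {'fx': 496.3577364220958, 'fy': 496.3577364220958, 'cx': 271.94015810575195, 'cy': 209.22113161417113, 'R': array([[ 0.12613796,  0.99189442, -0.01531924],
       [ 0.55679125, -0.08357029, -0.82643785],
       [-0.82101932,  0.09571557, -0.56281951]]), 't': array([ -59.60575773, -254.82190752, 1758.61153102])}
side {'fx': 448.8204848952941, 'fy': 448.8204848952941, 'cx': 287.5624410244562, 'cy': 219.04541884240794, 'R': array([[ 0.98274938, -0.18488119,  0.00475341],
       [-0.12172249, -0.66594778, -0.73600081],
       [ 0.13923822,  0.72272575, -0.67696397]]), 't': array([-568.60762916,   92.32933234, 1011.22693212])}
0.1 [252.97848858 543.44809562 204.31378948] [-1.79901737e+02 -9.96082587e-03  1.55028859e+02] 85.14453225436695 18.700000000000003
```

View pics/scene0.png

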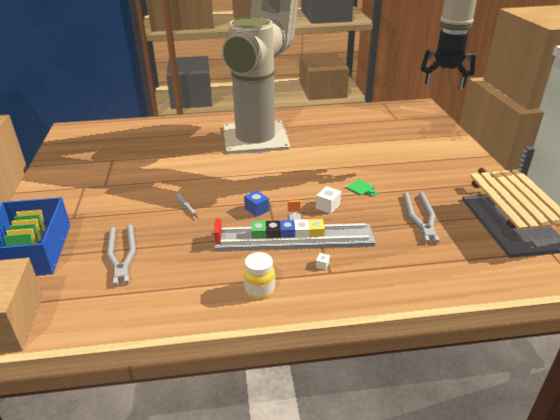

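View pics/side0.png

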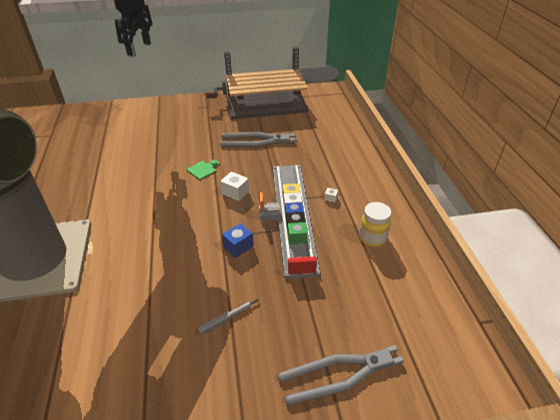

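Both views show the rail with the red stop at its −y end (scene 218,231). The row runs green, black, blue, white, yellow, and the orange tab is at (294,206). I'll enlarge both to get precise pixels.

```bash
python3 - <<'E'
import cv2,numpy as np
a=cv2.imread("pics/scene0.png")[190:255,205:385];b=cv2.imread("pics/side0.png")[155:285,215:335]
a=cv2.resize(a,None,fx=4.4,fy=4.4,interpolation=cv2.INTER_CUBIC);b=cv2.resize(b,None,fx=4.4,fy=4.4,interpolation=cv2.INTER_CUBIC)
cv2.imwrite("pics/a.png",a);cv2.imwrite("pics/b.png",b)
E
```

```text
(no output)
```

View pics/a.png

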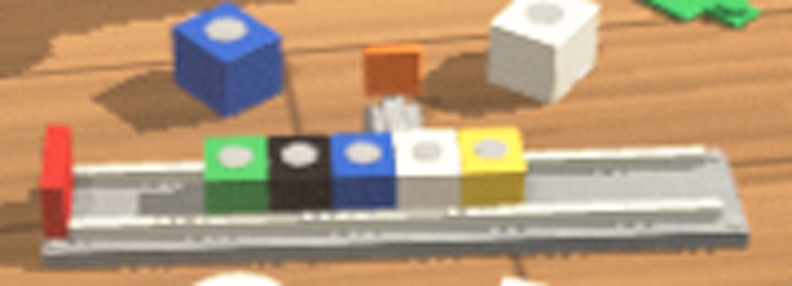

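View pics/b.png

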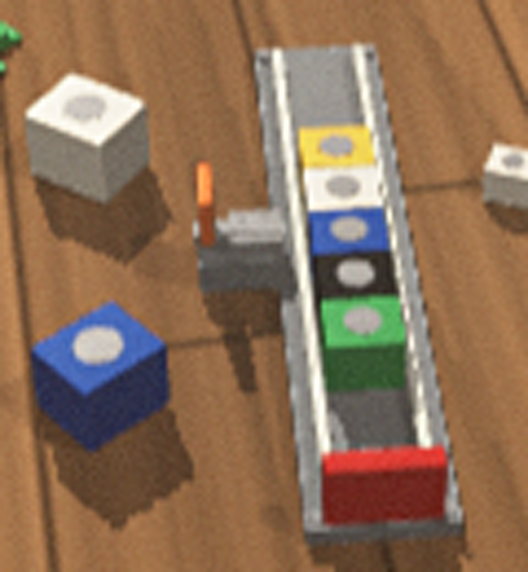

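```bash
cat >fit.py <<'E'
import numpy as np
from scipy.optimize import least_squares
from bench import r
C={n:r.camera_params(n) for n in("scene","side")}
O={"scene":(205,190),"side":(215,155)}
def proj(n,X):
    c=C[n];q=c["R"]@X+c["t"];return np.array([c["fx"]*q[0]/q[2]+c["cx"],c["fy"]*q[1]/q[2]+c["cy"]])
F=[]
for k,(a,b) in enumerate(zip([(236,157),(299,154),(363,152),(428,151),(491,149)],[(363,320),(355,273),(349,229),(343,186),(337,146)])):
    F+=[("scene",a,(0,18+36*k,46),1),("side",b,(0,18+36*k,46),1)]
F+=[("scene",(393,71),(-74,190,50),0),("side",(205,203),(-78,190,50),0),("scene",(747,235),(39,370,12),0),("side",(260,52),(-39,370,12),0),("side",(378,48),(39,370,12),0)]
def W(p,x,y,z):
    c,s=np.cos(p[2]),np.sin(p[2]);return np.array([p[0]+c*x-s*y,p[1]+s*x+c*y,z])
def res(p):
    return np.concatenate([proj(n,W(p,x[0],x[1]+f*p[3],x[2]))-(np.array(u)/4.4+O[n]) for n,u,x,f in F])
s=least_squares(res,[600,-80,0,80],x_scale=[100,100,.1,100],loss="soft_l1");p=s.x
print(p,np.degrees(p[2]));print(res(p).reshape(-1,2).round(1).tolist())
print("row end",W(p,0,p[3]+180,40),"tab",W(p,-82,190,50),"home end",W(p,0,180,40))
E
python3 fit.py
```

```text
[ 5.82811782e+02 -1.37274015e+02 -1.03528346e-01  7.15064193e+01] -5.931737291962874
[[-0.1, -0.1], [-0.2, -0.6], [-0.0, 0.2], [0.1, -0.5], [-0.2, 0.3], [0.1, -0.5], [-0.6, 0.1], [0.1, -0.3], [-0.6, 0.2], [0.1, -0.3], [2.5, 0.5], [-0.1, -1.9], [-2.8, -0.5], [-0.8, 0.8], [0.2, 0.4]]
row end [608.80333696 112.88576955  40.        ] tab [520.88609838  60.18284007  50.        ] home end [601.41361281  41.76221524  40.        ]
```

```bash
python3 -m handwheel '[[0,0,0,-6.35],[0,0,0,-6.35],[0,0,0,-6.34],[-0.0284,-0.0248,0,0],[-0.0284,-0.0248,0,0],[-0.0284,-0.0248,0,0],[-0.0284,-0.0248,0,0],[-0.0284,-0.0248,0,0],[-0.0284,-0.0248,0,0],[-0.0284,-0.0248,0,0]]' 0
python3 -m handwheel '[[-0.0284,-0.0248,0,0],[-0.0284,-0.0248,0,0],[-0.0284,-0.0248,0,0],[-0.0284,-0.0248,0,0],[-0.0284,-0.0248,0,0],[-0.0284,-0.0248,0,0],[-0.0284,-0.0248,0,0],[0,0,0,0],[0,0,0,0],[0,0,0,0]]'
python3 - <<'E'
from bench import r
import cv2
s=r.sense();print(s["time"],s["tool_pos"],s["tcp_rot"],s["finger_gap"],s["ft_force"]);print(r.camera_params("wrist"))
cv2.imwrite("pics/w1.png",r.snapshot("wrist")[:,:,::-1])
E
```

```text
time: 1.1
tool_pos: [433.6, 349.3, 204.8]
tcp_rot: [-180.0, -0.0, 174.1]
ft_force: [0.4, 0.9, 0.8]
finger_gap: 0.2
grip_force: 0.0
time: 2.1
tool_pos: [612.2, 158.1, 204.9]
tcp_rot: [180.0, -0.1, 174.1]
ft_force: [0.3, -0.1, -1.1]
finger_gap: -0.1
grip_force: 0.0
2.1 [612.1985179  158.11688287 204.85229496] [ 1.79992209e+02 -6.30455487e-02  1.74093774e+02] -0.13042840005869943 [ 0.25589186 -0.08477686 -1.0788769 ]
{'fx': 316.82633952128015, 'fy': 316.82633952128015, 'cx': 277.3026072000766, 'cy': 211.12106478950398, 'mount': array([[-5.51733770e-04, -9.59655625e-01, -2.81177483e-01,
         7.19468809e+01],
       [ 9.99998976e-01, -9.00702331e-04,  1.11186305e-03,
         3.09194507e-01],
       [-1.32026284e-03, -2.81176582e-01,  9.59655140e-01,
        -1.69034414e+02],
       [ 0.00000000e+00,  0.00000000e+00,  0.00000000e+00,
         1.00000000e+00]])}
```

View pics/w1.png

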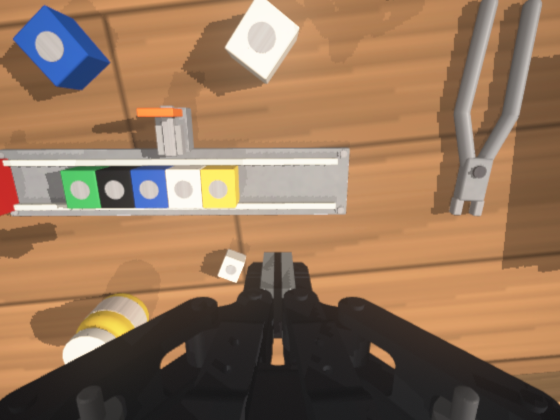

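The wrist view shows the row discs at (80…220, 188), the stop's right edge at about x=18, the rail's open-end corners at (348,150) and (347,213), and the tab top at (160,112). Next I convert these to world coordinates.

```bash
python3 - <<'E'
import numpy as np
from scipy.spatial.transform import Rotation as R
from bench import r
s=r.sense();c=r.camera_params("wrist");M=c["mount"]
Rt=R.from_euler("xyz",s["tcp_rot"],degrees=True).as_matrix()
def pt(u,v,z):
    d=Rt@M[:3,:3]@np.array([(u-c["cx"])/c["fx"],(v-c["cy"])/c["fy"],1]);o=Rt@M[:3,3]+s["tool_pos"]
    X=o+d*(z-o[2])/d[2];return X
P0=np.array([582.8,-137.3]);a=-.1035
def rail(X):
    d=X[:2]-P0;return np.array([np.cos(a)*d[0]+np.sin(a)*d[1],-np.sin(a)*d[0]+np.cos(a)*d[1]]).round(1)
for n,u,v,z in [("g",80,189,46),("bk",114,189,46),("bl",149,189,46),("w",184,188,46),("y",220,187,46),("stopface",19,190,12),("endN",348,150,12),("endF",347,213,12),("tabL",137,109,66),("tabR",182,109,66),("lipL",340,161,22),("lip0",10,163,22)]:
    X=pt(u,v,z);print(n,X.round(1),"rail",rail(X))
print("tcp rail",rail(np.array(s["tool_pos"])))
E
```

```text
g [590.5 -48.1  46. ] rail [-1.6 89.5]
bk [594.2 -12.4  46. ] rail [ -1.6 125.4]
bl [598.   24.3  46. ] rail [ -1.6 162.3]
w [600.7  61.3  46. ] rail [ -2.7 199.4]
y [603.6  99.3  46. ] rail [ -3.8 237.5]
stopface [ 589.4 -141.4   12. ] rail [ 7.  -3.4]
endN [582.9 242.4  12. ] rail [-39.2 377.7]
endF [657.  238.2  12. ] rail [ 35.  381.2]
tabL [519.   38.2  66. ] rail [-81.6 168. ]
tabR [523.3  79.6  66. ] rail [-81.6 209.6]
lipL [592.8 231.   22. ] rail [-28.1 367.4]
lip0 [ 557.4 -132.7   22. ] rail [-25.7   1.9]
tcp rail [ -1.4 297.2]
```

```bash
python3 -m handwheel '[[0,0,0.03,0],[0,0,0.03,0],[0,0,0.03,0],[0,0,0.03,0],[0,0,0.03,0],[0,0,0.02,0],[0,0,0.01,0],[0,0,0,0],[0,0,0,0]]'
python3 -m handwheel '[[0,-0.004,0,0],[0,-0.004,0,0],[0,-0.004,0,0],[0,-0.004,0,0],[0,-0.004,0,0],[0,-0.004,0,0],[0,-0.004,0,0],[0,-0.004,0,0],[0,-0.003,0,0],[0,0,0,0]]'
```

```text
time: 3.05
tool_pos: [613.4, 158.2, 26.5]
tcp_rot: [180.0, 0.1, 174.1]
ft_force: [0.6, -0.1, 1.4]
finger_gap: 0.3
grip_force: 0.0
time: 4.05
tool_pos: [609.2, 122.2, 25.2]
tcp_rot: [-180.0, -0.0, 174.0]
ft_force: [-0.2, -0.1, -0.0]
finger_gap: 0.1
grip_force: 0.0
```

```bash
for i in 1; do python3 -m handwheel '[[0,-0.003,0,0],[0,-0.003,0,0],[0,-0.003,0,0],[0,-0.003,0,0],[0,-0.003,0,0],[0,-0.003,0,0],[0,-0.003,0,0],[0,-0.003,0,0],[0,-0.003,0,0],[0,-0.003,0,0]]'; done
python3 - <<'E'
from bench import r
import cv2
cv2.imwrite("pics/w2.png",r.snapshot("wrist")[:,:,::-1])
E
```

```text
time: 5.05
tool_pos: [606.1, 92.6, 25.3]
tcp_rot: [-180.0, 0.0, 174.1]
ft_force: [-0.7, 0.7, -0.6]
finger_gap: 0.0
grip_force: 0.0
```

View pics/w2.png

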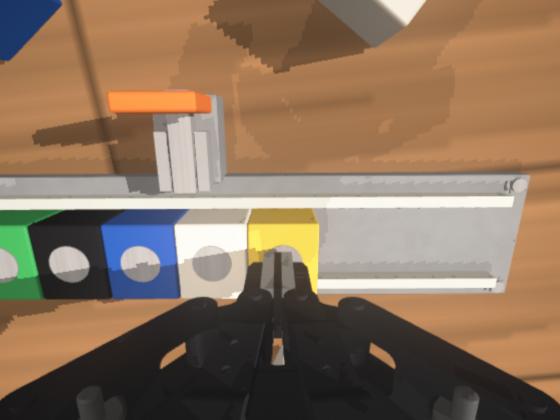

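The wrist view shows the yellow disc at (285,253), exactly where the fingertips project, although the reading says z=25 and there is no force. This doesn't fit together, so I'll check with the fixed cameras before moving.

```bash
python3 - <<'E'
from bench import r
import cv2,numpy as np
a=r.snapshot("scene")[150:255,205:385,::-1];b=r.snapshot("side")[100:285,225:345,::-1]
a=cv2.resize(a,(450,262),interpolation=3);b=cv2.resize(b,(340,524),interpolation=3)
c=np.zeros((524,790,3),np.uint8);c[:262,:450]=a;c[:,450:]=b
cv2.imwrite("pics/c3.png",c)
s=r.sense();print(s["time"],s["tool_pos"],s["joint_pos"],s["ft_force"])
E
```

```text
5.2 [606.1597747   92.66164323  25.29610157] [ 3.90183588e+00  1.81393868e+01  9.25056317e+01 -1.01564057e-04
  6.93542698e+01 -8.01505346e+01] [-0.31674612  0.0036641  -0.41139181]
```

View pics/c3.png

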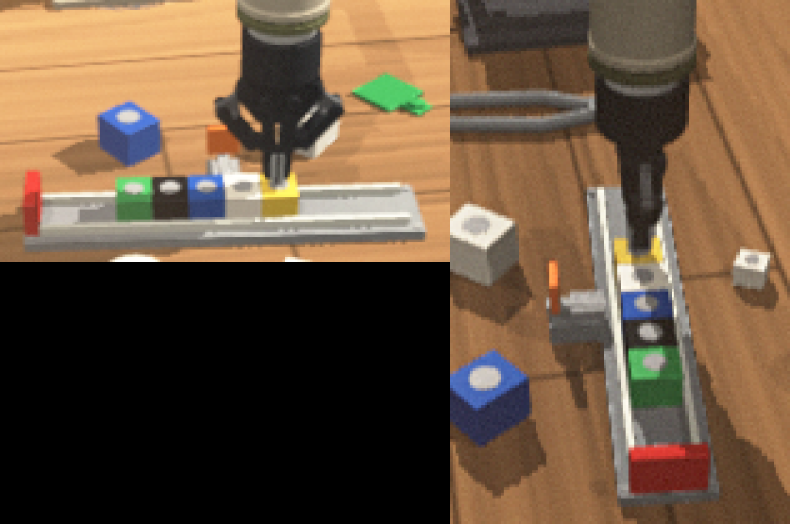

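The side view shows the fingertips over the yellow cartridge's top with no force, so the real tip sits higher than it reads. I'll triangulate the tip.

```bash
python3 - <<'E'
from fit import proj,least_squares,np
o={"scene":(316.2,223.2),"side":(292,187.2)}
s=least_squares(lambda X:np.concatenate([proj(n,X)-o[n] for n in o]),[606,93,40]);print("tip",s.x,s.fun)
for z in(25,46,60):print(z,[proj(n,np.array([606.1,92.7,z])).round(1) for n in o])
E
```

```text
[ 5.82811782e+02 -1.37274015e+02 -1.03528346e-01  7.15064193e+01] -5.931737291962874
[[-0.1, -0.1], [-0.2, -0.6], [-0.0, 0.2], [0.1, -0.5], [-0.2, 0.3], [0.1, -0.5], [-0.6, 0.1], [0.1, -0.3], [-0.6, 0.2], [0.1, -0.3], [2.5, 0.5], [-0.1, -1.9], [-2.8, -0.5], [-0.8, 0.8], [0.2, 0.4]]
row end [608.80333696 112.88576955  40.        ] tab [520.88609838  60.18284007  50.        ] home end [601.41361281  41.76221524  40.        ]
tip [607.42114438  94.9974277   48.59303105] [-0.08831827  0.12724807 -0.07341161 -0.13754082]
25 [array([314.8, 230.7]), array([291.5, 194.9])]
46 [array([315.1, 223.9]), array([291.6, 188.5])]
60 [array([315.3, 219.4]), array([291.6, 184.1])]
```

The tip is really at z≈48.6, so the fingers end about 22 mm short of the reported TCP and just cleared the row, which hasn't moved. I'll lift, back off past the row, and descend further.

```bash
python3 -m handwheel '[[0,0,-0.02,0],[0,0,-0.005,0],[0,0.02,0,0],[0,0.02,0,0],[0,0.012,0,0],[0,0,0,0],[0,0,0.015,0],[0,0,0.015,0],[0,0,0.008,0],[0,0,0,0]]'
python3 -m handwheel '[[0,0,0.004,0],[0,0,0.002,0],[0,0,0,0],[0,0,0,0]]'
python3 - <<'E'
from bench import r
import cv2,numpy as np
a=r.snapshot("scene")[150:255,205:385,::-1];b=r.snapshot("side")[100:285,225:345,::-1]
a=cv2.resize(a,(450,262),interpolation=3);b=cv2.resize(b,(340,524),interpolation=3)
w=cv2.resize(r.snapshot("wrist")[:,:,::-1],(348,261))
c=np.zeros((524,790,3),np.uint8);c[:262,:450]=a;c[:,450:]=b;c[263:,:348]=w
cv2.imwrite("pics/c4.png",c)
E
```

```text
time: 6.2
tool_pos: [609.3, 143.6, 9.1]
tcp_rot: [-179.9, -0.3, 174.0]
ft_force: [-0.1, -0.1, -0.6]
finger_gap: -0.2
grip_force: 0.0
time: 6.6
tool_pos: [611.9, 144.6, 6.7]
tcp_rot: [180.0, 0.0, 174.1]
ft_force: [-0.2, -0.4, -0.1]
finger_gap: -0.1
grip_force: 0.0
```

View pics/c4.png

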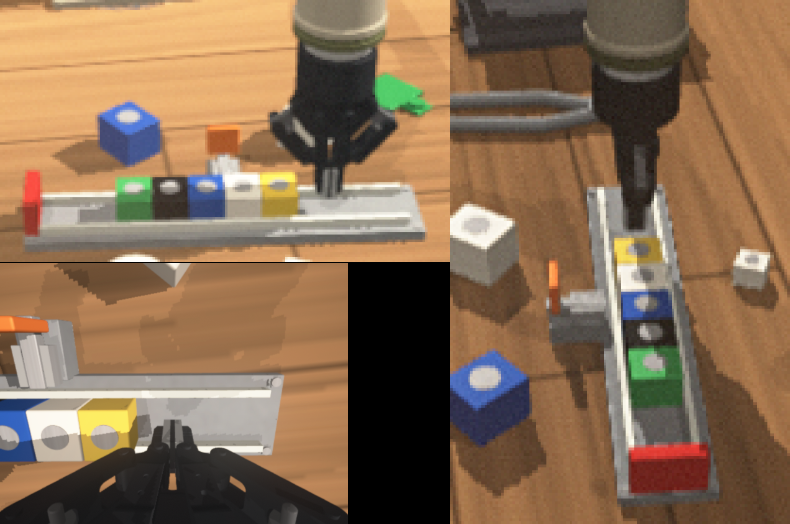

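The fingers are now down behind the yellow cartridge, centred in the channel (scene tip 330,196). The row is intact, so I start the push.

```bash
python3 -m handwheel '[[0,-0.004,0,0],[0,-0.004,0,0],[0,-0.004,0,0],[0,-0.004,0,0],[0,-0.004,0,0],[0,-0.004,0,0],[0,-0.004,0,0],[0,-0.004,0,0],[0,-0.004,0,0],[0,-0.004,0,0]]'
python3 -m handwheel '[[0,-0.004,0,0],[0,-0.004,0,0],[0,-0.004,0,0],[0,-0.004,0,0],[0,-0.004,0,0],[0,-0.004,0,0],[0,-0.003,0,0],[0,-0.003,0,0],[0,-0.002,0,0],[0,-0.002,0,0]]'
```

```text
time: 7.75
tool_pos: [607.4, 104.6, 6.3]
tcp_rot: [180.0, 0.0, 174.1]
ft_force: [0.2, 2.5, 0.2]
finger_gap: -0.1
grip_force: 1.1
time: 8.75
tool_pos: [603.9, 70.8, 6.3]
tcp_rot: [180.0, 0.0, 174.1]
ft_force: [1.1, 2.5, 0.5]
finger_gap: -0.4
grip_force: 1.2
```

```bash
python3 -m handwheel '[[0,-0.002,0,0],[0,-0.002,0,0],[0,-0.002,0,0],[0,-0.002,0,0],[0,-0.002,0,0]]' | grep -E "tool_pos|ft"
python3 - <<'E'
from bench import r
import cv2,numpy as np
a=r.snapshot("scene")[150:255,205:385,::-1];b=r.snapshot("side")[100:285,225:345,::-1]
a=cv2.resize(a,(450,262),interpolation=3);b=cv2.resize(b,(340,524),interpolation=3)
w=cv2.resize(r.snapshot("wrist")[:,:,::-1],(348,261))
c=np.zeros((524,790,3),np.uint8);c[:262,:450]=a;c[:,450:]=b;c[263:,:348]=w
cv2.imwrite("pics/c5.png",c)
E
```

```text
tool_pos: [602.8, 60.9, 6.3]
ft_force: [-0.1, 2.3, 1.0]
```

View pics/c5.png

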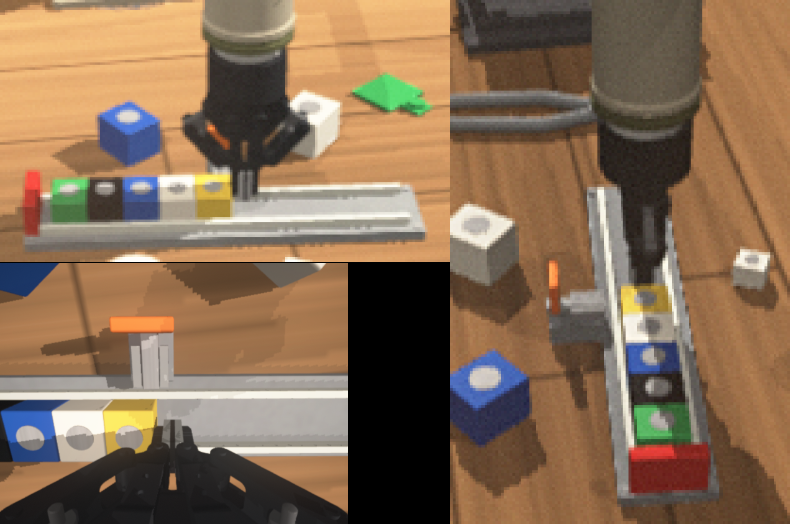

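The row is tight, with about 9 mm left to the stop.

```bash
python3 -m handwheel '[[0,-0.0015,0,0],[0,-0.0015,0,0],[0,-0.0015,0,0],[0,-0.0015,0,0]]' | grep -E "tool_pos|ft"
for i in 1; do python3 -m handwheel '[[0,-0.001,0,0],[0,-0.001,0,0]]' | grep -E "tool_pos|ft"; done
python3 -m handwheel '[[0,-0.001,0,0],[0,-0.001,0,0]]' | grep -E "tool_pos|ft"
```

```text
tool_pos: [602.2, 55.0, 6.3]
ft_force: [0.2, 2.3, 0.1]
tool_pos: [602.0, 53.0, 6.3]
ft_force: [-0.0, 2.1, 0.0]
tool_pos: [601.8, 51.0, 6.3]
ft_force: [0.1, 2.5, -0.2]
```

```bash
python3 -m handwheel '[[0,-0.001,0,0],[0,-0.001,0,0]]' | grep -E "tool_pos|ft"
python3 -m handwheel '[[0,-0.001,0,0],[0,-0.001,0,0]]' | grep -E "tool_pos|ft"
```

```text
tool_pos: [601.6, 49.0, 6.3]
ft_force: [0.5, 2.2, -0.0]
tool_pos: [601.5, 48.2, 6.4]
ft_force: [1.2, 10.1, 0.5]
```

```bash
python3 -m handwheel '[[0,-0.001,0,0],[0,0,0,0]]' | grep -E "time|tool_pos|ft"
```

```text
time: 10.8
tool_pos: [601.5, 48.2, 6.5]
ft_force: [0.8, 11.1, 0.9]
```

The row is home (force rose to 11 N). I'll back off, lift, and move to the robot side of the tab.

```bash
python3 -m handwheel '[[0,0.003,0,0],[0,0.004,0,0],[0,0,0,0],[0,0,-0.03,0],[0,0,-0.04,0],[0,0,-0.03,0],[0.03,-0.002,0,0],[0.04,-0.002,0,0],[0.03,-0.003,0,0],[0.016,0,0,0]]'
python3 -m handwheel '[[0,0,0,0],[0,0,0,0],[0,0,0.03,0],[0,0,0.02,0],[0,0,0,0],[0,0,0,0]]'
python3 - <<'E'
from bench import r
import cv2,numpy as np
a=r.snapshot("scene")[150:255,205:385,::-1];b=r.snapshot("side")[100:285,225:345,::-1]
a=cv2.resize(a,(450,262),interpolation=3);b=cv2.resize(b,(340,524),interpolation=3)
w=cv2.resize(r.snapshot("wrist")[:,:,::-1],(348,261))
c=np.zeros((524,790,3),np.uint8);c[:262,:450]=a;c[:,450:]=b;c[263:,:348]=w
cv2.imwrite("pics/c6.png",c)
E
```

```text
time: 11.8
tool_pos: [483.6, 57.7, 105.9]
tcp_rot: [-180.0, -0.1, 174.1]
ft_force: [1.6, 0.3, -0.0]
finger_gap: 0.3
grip_force: 0.0
time: 12.4
tool_pos: [486.4, 57.9, 56.4]
tcp_rot: [-180.0, -0.0, 174.1]
ft_force: [0.9, 0.1, 0.5]
finger_gap: -0.1
grip_force: 0.0
```

View pics/c6.png

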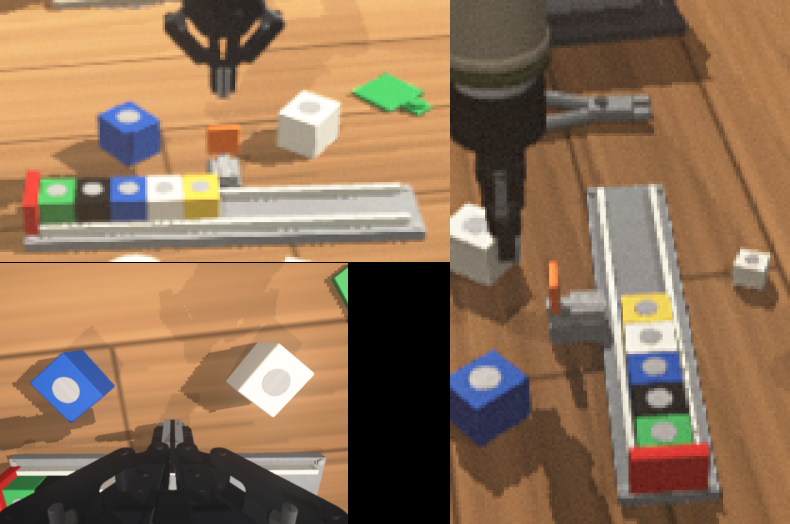

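The row is home, and the fingers line up with the tab (scene 222 against 223), clear of both cubes. I'll descend and push.

```bash
python3 -m handwheel '[[0,0,0.02,0],[0,0,0.016,0],[0,0,0,0],[-0.005,0,0,0],[-0.005,0,0,0],[-0.005,0,0,0],[-0.003,0,0,0],[-0.003,0,0,0],[-0.003,0,0,0],[-0.003,0,0,0]]'
python3 -m handwheel '[[-0.003,0,0,0],[-0.003,0,0,0],[-0.003,0,0,0],[-0.003,0,0,0],[-0.003,0,0,0],[-0.003,0,0,0],[-0.003,0,0,0],[-0.003,0,0,0],[-0.003,0,0,0]]'
```

```text
time: 13.55
tool_pos: [512.5, 55.4, 20.2]
tcp_rot: [-180.0, -0.1, 174.1]
ft_force: [-3.2, 0.3, 1.7]
finger_gap: -0.0
grip_force: 1.3
time: 14.45
tool_pos: [539.8, 52.6, 20.2]
tcp_rot: [180.0, -0.0, 174.1]
ft_force: [-3.1, 2.7, 1.1]
finger_gap: -0.2
grip_force: 1.3
```

```bash
python3 -m handwheel '[[-0.002,0,0,0],[-0.002,0,0,0],[-0.002,0,0,0],[-0.002,0,0,0],[-0.002,0,0,0]]' | grep -E "tool_pos|ft"
python3 -m handwheel '[[-0.001,0,0,0],[-0.001,0,0,0]]' | grep -E "tool_pos|ft"
```

```text
tool_pos: [549.6, 51.5, 20.2]
ft_force: [-2.1, 2.3, -0.4]
tool_pos: [551.6, 51.3, 20.3]
ft_force: [-2.0, 2.8, -0.4]
```

```bash
python3 -m handwheel '[[-0.001,0,0,0],[-0.001,0,0,0]]' | grep -E "tool_pos|ft"
python3 -m handwheel '[[-0.001,0,0,0],[-0.001,0,0,0]]' | grep -E "tool_pos|ft"
```

```text
tool_pos: [553.1, 51.1, 20.2]
ft_force: [-7.6, 2.7, 4.8]
tool_pos: [553.1, 51.1, 20.1]
ft_force: [-19.2, 3.6, 14.3]
```

```bash
python3 -m handwheel '[[-0.001,0,0,0],[-0.001,0,0,0]]' | grep -E "tool_pos|ft"
```

```text
tool_pos: [553.1, 51.1, 20.1]
ft_force: [-30.7, 4.3, 23.4]
```

It hit a hard stop at rail x≈−49, against −48 expected for shut. I'll retract and check.

```bash
python3 -m handwheel '[[0.005,0,0,0],[0.01,0,0,0],[0.02,0,0,0],[0,0,-0.03,0],[0,0,-0.04,0],[0,0,-0.04,0],[0.03,0,0,0],[0.03,0,0,0],[0,0,0,0],[0,0,0,0]]'
python3 - <<'E'
from bench import r
import cv2,numpy as np
a=r.snapshot("scene")[150:255,205:385,::-1];b=r.snapshot("side")[100:285,225:345,::-1]
a=cv2.resize(a,(450,262),interpolation=3);b=cv2.resize(b,(340,524),interpolation=3)
w=cv2.resize(r.snapshot("wrist")[:,:,::-1],(348,261))
c=np.zeros((524,790,3),np.uint8);c[:262,:450]=a;c[:,450:]=b;c[263:,:348]=w
cv2.imwrite("pics/c7.png",c)
E
```

```text
time: 16.75
tool_pos: [463.2, 60.3, 130.7]
tcp_rot: [-180.0, 0.1, 174.1]
ft_force: [0.4, 0.5, 0.9]
finger_gap: -0.4
grip_force: 0.0
```

View pics/c7.png

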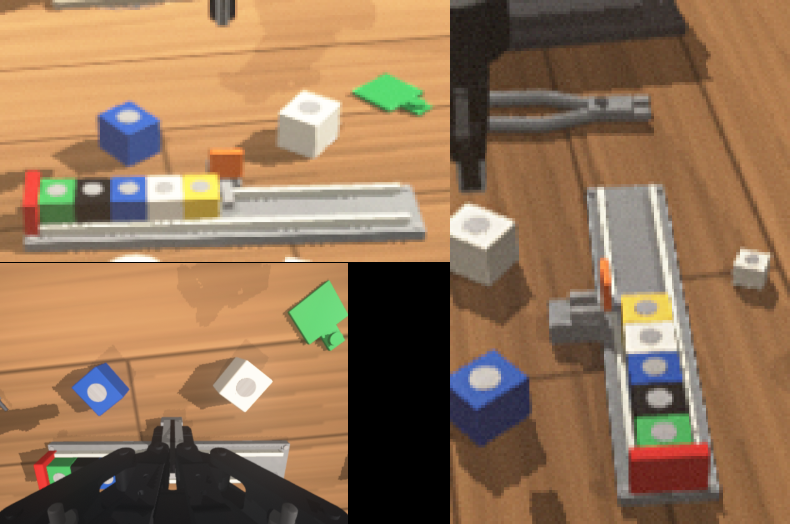

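The row is packed against the stop. The tab has moved in by about its full travel (side 553→605), the bar is behind yellow, and the arm is clear.

```bash
python3 -c "
from bench import r
print(r.hand_in())"
```

```text
the job is handed in; nothing more can be done
None
```

I pushed the row of five home against the red stop and shut the bolt to its hard stop behind the yellow cartridge, with nothing else seen to move. The job was handed in at about 17 s; no verdict came back.

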